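# Press the bush home in a microscope focus knob with the quick clamp, then let the clamp go

## Robot

A 6-joint arm with a two-finger parallel gripper is mounted at the origin on the work surface. World frame = base frame: x ahead of the robot, y to its left, z up, the work surface at z = 0. Lengths are in m, angles in rad, forces in N, time in s.
With the tool pointing down it reaches from about 0.225 to 0.875 m from the base axis. Payload 3.4 kg.
Tool frame: the origin (TCP) lies midway between the tips of the shut fingers; the grasp point (between the pads) lies 19 mm behind it; z points along the fingers, y is the line along which they close (so a half turn about z gives the same grasp; the last joint's range is limited). The gripper opens to 85 mm and grips with 20 to 120 N. Pads are 22 mm wide; open, the fingers measure 114 mm over their backs; the gripper's body (76 mm by 85 mm) begins 54 mm behind the grasp point. The pads swing forward as they close: fully open they stand 13 mm farther back than shut.
Start: joints at [-1.244, 0.276, 1.505, -0, 1.361, -0.121], TCP at [0.249, -0.518, 0.231] pointing down, gripper open.
Joint ranges: [-2.89, 2.89], [-0.75, 2.08], [0.22, 2.7], [-1.18, 4.32], [0.11, 2.71], [-2.7, 2.7]. Speed limits (rad/s): [2.57, 2.57, 3.14, 3.14, 3.14, 3.14].

## Interface

Orientations are given as a unit quaternion [w, x, y, z].
In Python, from rig import * gives the robot as it stands.
- The arm moves only by the tool apply_moves, never from a script. Its argument "steps" is one flat list of numbers, 4 for each row, row after row: the shift along the world's x, y, z in cm, then the turn about the world's z in degrees. A call has 1 to 8 rows; each row is the pose to reach, as a shift and turn from the pose commanded when the call began; what a row does not reach only later rows make up. A row lasts 1/12 s, in which the tool goes at most 41.7 mm and 7.16 degrees, less where a joint would pass 70% of its speed; a pose out of reach is approached as far as the arm can. A call with a gripper value outside its range is refused whole. "jaw" is the closure in counts, from 0 (fully open) to 255 (shut), set as the call begins (left out, the last holds). The fingers move at their own pace and stop on an object; "newtons" is the grip in N (left out, the last holds). Time passes only in rows, so rows that repeat a pose let the fingers close. It gives the time, the measured TCP pose, the force, the opening and the grip force at its end, in the units of the state.
- get_state(): the state, without advancing time (a new reading comes with each control period).
- get_image(name): name is "scene" or "top" or "wrist"; returns the picture (480x640x3 uint8, red, green, blue); there is no depth.
- calibration(name): a dict with "fx", "fy", "cx", "cy" (pixels), "k1" (the pictures are not rectified: a ray, as slopes to the right and down, at radius r is drawn at 1 + k1 r^2 times it, then the intrinsics apply), "xyz" and "rotation" of the camera in the world. Camera axes: x right, y up, looking along -z (the intrinsics and any distortion apply to the point x, -y, -z); pixel columns grow to the right and rows downward; lengths in m; the calibration is good to about 2 mm. A picture is of the moment at which its call begins: read the wrist's pose just before it. calibration takes no time and is no camera call; for the wrist camera it gives the pose at the moment of the call.
- sign_off(): hands the job in; it is judged then, once.
The state is a dict: "clock": time; "qpos": joint angles; "qd": joint speeds; "effort": joint torques, N m; "position": TCP position; "ee_rot": TCP orientation; "contact_force": force on the tool from outside, world axes, zero at the start; "moment": the same for the moment, N m; "width": finger opening in m; "gripper_force": force on a finger pad.
Only numpy, scipy, OpenCV 4.12 (cv2) and the standard library are available. Lean on these libraries where they do the work, as an engineer would, in place of code of your own. Each camera call takes 0.05 s, during which the arm holds its last target. There are 200 camera calls.

## Task

The focus knob lying in the press board has its steel bush only started in the bore. Squeeze the quick clamp's trigger stroke by stroke to walk its jaw onto the bush and press it fully home, flange flush on the knob, and stop as soon as you feel it nip up solid: at least 12 N of clamping, but never over 30 N, as the knob is plastic. Then press the release tab right down so that the jaws let go and leave trigger and tab sprung back and the knob lying in its vee; keep your hand off the bar, the jaws and the knob, and leave the other things on the bench alone.

Things in the scene. Friction and masses are not known exactly. Their poses are not given: they have to be found in the camera images.
- press: Plywood press board 230 x 300 x 18 mm, fixed on the bench; a black quick bar clamp is bolted on it, lying on its side. Origin: on the board's underside below the middle of the clamp's bar. z up, y along the bar towards the moving jaw, x from the hand grip towards the jaws. Offsets below are in this frame, mm. Clamp housing x -24..18, y -74..30, z 33..67. Bar: x -12..12, z 47..53.
- grip_mid (a point): Middle of the clamp's fixed hand grip at (-76, -58, 50): a black bar x -112..-20, y -68..-48, z 37..63. The trigger is squeezed towards it.
- fixed_jaw_face (a point): Centre of the rubber face of the clamp's fixed jaw, (60, 36, 50), on the knob's axis; it looks to +y. An aluminium vee on the board (x 36..84, y 38..62) holds the knob in front of it.
- trigger_push (a point): Where to push the trigger: on its face that looks to +y, 10 mm from its free end, half-way up; at rest (-76, 0, 50). The trigger is a black bar 10 mm thick, z 40..60, standing out of the clamp body to x -86, at rest y -10..0, 38 mm clear of the grip. It is squeezed to -y, towards the grip. Beside it (y 0..60, x below -60) a finger has free room down to z 25.
- trigger (a joint): Trigger angle: 0 at rest, 0.38 rad at its stop (33 mm of push; 29 mm for a flat finger 20 mm wide, whose inner edge bears). Turns about a vertical pin at (12, -5) and springs back. It drives the bar after the first 0.1 to 0.2 rad; a ratchet keeps the gain, 4 to 7 mm a full stroke, if it goes fully back after each. Push needed: 3 to 6 N free, 6 to 8 N pressing the bush in, then as under joint bush.
- tab_push (a point): Where to press the release tab: on its face that looks to +y, half-way up, at rest (-42, 30, 50). The tab is a plain steel plate 6 mm thick (y 24..30, its end curled to y 33), z 41..59, standing out of the clamp body to x -56, between trigger and moving jaw. It is pressed to -y, towards the trigger. Beside it (y 30..75, x below -25) a finger has free room down to z 25.
- release (a joint): Release tab angle: 0 at rest, 0.24 rad at its stop (13 mm at tab_push). Turns about a vertical pin at (10.5, 24), springs back: 2.5 N at tab_push at rest, 5 N at the stop, a few N more under load. It lets the bar go by 0.15 rad or so: press it to its stop (a push of 12 N is ample) with the trigger at rest; the jaw's rubber then pushes the bar back.
- clamp_bar: The clamp's toothed steel bar with the moving jaw (a black bar across it, x -14..88, with the rubber pad). Origin: the press board's origin, moved to -y by as much as the jaw has been walked in (0 wide open, 32 mm at most).
- jaw_face (a point): Centre of the moving jaw's rubber pad face, on the knob's axis at x 60, z 50; at y 86 with the jaws wide open. It looks to -y.
- jaw_pad: The moving jaw's rubber pad, 46 x 32 mm, 9 mm thick, which gives 1 mm for each 12 N. Its origin is the press board's origin moved along with the jaw (use point jaw_face instead).
- knob: Black plastic focus knob, 40 mm diameter, 24 mm long, lying in the vee, its axis along the board's y. Origin: its centre; its y axis points out of the bore to the moving jaw. At the start it lies 1 to 5 mm off the fixed jaw, and the clamp pushes it there first, with under 1 N.
- bush (a joint): How far the bush is pressed in, m: 0 with a gap of 8 mm between flange and knob, 0.008 fully home, flange flush. It moves at about 8 N of clamping and stays where it is left. At 0.008 it is solid: the push on the trigger then climbs by 0.7 N or more per mm; 11 N there means some 20 N of clamping, 13 N some 25 N, 14 to 17 N some 30 N. When the trigger goes back the ratchet keeps part of it.
- bush_face (a point): Centre of the outer face of the bush's flange (steel, 23 mm diameter, 4 mm thick); the jaw's pad meets it.
- spare_knob: A second black focus knob, 40 mm diameter, 24 mm high, standing on the press board behind the clamp body. To be left alone. Origin at its underside.
- spare_bush: A spare flanged steel bush, 23 mm diameter, 20 mm high, standing flange down on the press board. To be left alone. Origin at its underside.
- screwdriver: Screwdriver, 190 mm long, lying on the bench to the left. To be left alone. Origin at the middle of its underside.
- green_bottle: Green glass bottle, 72 mm diameter, 170 mm high, standing to the left of the press board. To be left alone. Origin at its underside.
- petri_dish: Covered petri dish, 94 mm diameter, 14 mm high, lying to the right. To be left alone. Origin at its underside.
- slide_box: Closed slide box, 87 x 172 x 35 mm, to the right of the press board. To be left alone. Origin at its underside.
- objective: Microscope objective, 29 mm diameter, 41 mm high, standing behind the press board. To be left alone. Origin at its underside.
Things that resemble listed ones, but are neither listed nor needed, are in the scene too. What is shaped like the knob but white is not meant.

How it is judged:
On the way, in this order (a step that is already met when the one before it is completed fails the run):
1. the bush is pressed fully home (within 0.4 mm) and nipped up solid (over 12 N of clamping) (value of joint bush above 0.0076 m and contact force between jaw_pad and knob above 12 N), for 0.05 s.
2. the release tab is pressed down (over 0.12 rad) and the jaws let go of the knob (under 2 N) (value of joint release above 0.12 rad and contact force between jaw_pad and knob below 2 N), for 0.1 s.
At the end, for the whole second after the job is handed in: The bush is fully home in the knob (flange within 0.4 mm of the knob's face), the clamp is released and bears on the knob with less than 2 N, trigger and release tab have sprung back (within 0.03 rad), and the knob lies at rest in its vee (within 6 mm across and along, 4 mm in height) (value of joint bush above 0.0076 m and contact force between jaw_pad and knob below 2 N and value of joint each of trigger, release below 0.03 rad and x of knob in the frame of press between 0.054 and 0.066 m and z of knob in the frame of press between 0.046 and 0.054 m and y of knob in the frame of press between 0.044 and 0.056 m and linear speed of knob below 0.01 m/s); the robot touches nothing.
It fails at once if the clamp bears on the knob with more than 30 N (contact force between jaw_pad and knob above 30 N).
It fails at once if the robot touches the bar, the moving jaw or the knob (over 1 N) (contact force between any of the fingers, the arm and clamp_bar above 1 N or contact force between any of the fingers, the arm and knob above 1 N).
It fails at once if another thing on the bench is shifted by more than 30 mm (distance of any of spare_knob, spare_bush, screwdriver, green_bottle, petri_dish, slide_box, objective from where it was at the start of the episode above 0.03 m).
It also fails if it takes over 51 s, if anything falls off the work surface, if the arm or the gripper's body presses on something with over 40 N, if the wrist force passes 120 N, or if a joint passes its speed limit or range.

## Working session

There is one attempt and no reset: what is moved stays moved. The work goes in short steps, Python scripts to look and compute and a tool call to move; the robot and the scene stay as the last step left them, time stands still between calls to the robot, and variables do not carry over. Pictures are saved under pics/ and viewed, at most 10 in all, crops included, and the job is handed in when it is done.

Besides the shell and the picture viewer there is one more tool, called after "Emit:" by a JSON object that holds its "method" and its "body", one argument or row to a line. apply_moves: Moves the arm, as the interface text tells. Its arguments: {"type":"object","properties":{"steps":{"type":"array","items":{"type":"number"}},"jaw":{"type":"number"},"newtons":{"type":"number"}},"required":["steps"]}

```bash
mkdir -p pics; python3 - <<'E'
from rig import *
import cv2
for n in("scene","top"):
    c=calibration(n); print(n,c)
    cv2.imwrite(f"pics/{n}0.png",get_image(n)[:,:,::-1])
s=get_state();print(s)
E
```

```text
scene {'fx': 554.1724764106186, 'fy': 554.1724764106186, 'cx': 315.86572721538386, 'cy': 228.09367408520075, 'k1': -0.000565653514829391, 'xyz': array([1.46376769, 0.43422471, 0.78184951]), 'rotation': array([0.46048744, 0.23341356, 0.38190526, 0.76656233])}
top {'fx': 511.16302336577775, 'fy': 511.16302336577775, 'cx': 307.0824972401039, 'cy': 240.78796222725578, 'k1': 0.027712638726520827, 'xyz': array([ 0.49069674, -0.00679884,  1.37909874]), 'rotation': array([-0.70328266, -0.03567406,  0.03136482,  0.70932159])}
{'clock': 0.1, 'qpos': array([-1.24399469e+00,  2.76521773e-01,  1.50602570e+00, -3.52132735e-06,
        1.36072502e+00, -1.20982995e-01]), 'qd': array([-1.06510153e-03, -3.04265006e-03, -2.33091275e-03, -6.23389556e-05,
        4.47987989e-04, -9.91348921e-04]), 'effort': array([ 1.18359676e-03, -4.17699194e+01, -2.46404868e+01, -7.53507175e-05,
        5.86877373e-03, -1.20440558e-05]), 'position': array([ 0.24880187, -0.51784094,  0.23052428]), 'ee_rot': array([-8.35299491e-04,  9.75040215e-01,  2.22026741e-01, -8.79956465e-05]), 'contact_force': array([-0.20667826, -0.67580728, -0.94262645]), 'moment': array([0.03414978, 0.04262621, 0.01422034]), 'gripper_force': 0.0, 'width': 0.08509848412101409}
```

View pics/top0.png

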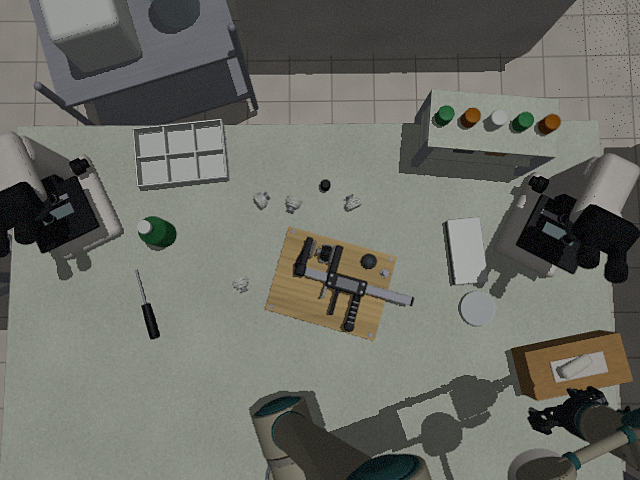

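View pics/scene0.png

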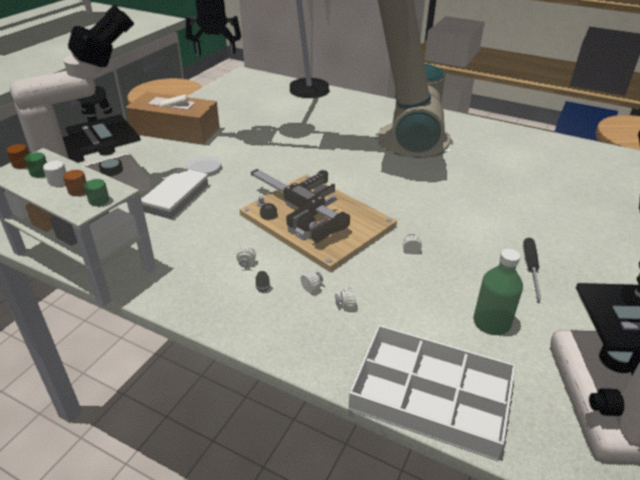

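The top view shows the board at about (330,283), with the grip at (350,318), trigger near (334,300), tab near (322,292) and moving jaw at (305,257). The knob in the vee is near (325,254) and the spare knob at (369,261). The scene view agrees: a single clamp and white knob look-alikes off the board.

```bash
cat >h.py <<'E'
from rig import *
import numpy as np,cv2
from scipy.spatial.transform import Rotation as R
def ray(c,u,v):
    K=np.array([[c['fx'],0,c['cx']],[0,c['fy'],c['cy']],[0,0,1.]])
    p=cv2.undistortPoints(np.array([[[u,v]]],float),K,np.array([c['k1'],0,0,0.]))[0,0]
    return rot(c)@np.array([p[0],-p[1],-1])
def rot(c):
    q=c['rotation']; return R.from_quat([q[1],q[2],q[3],q[0]]).as_matrix()
def onz(c,u,v,z):
    d=ray(c,u,v);return c['xyz']+d*(z-c['xyz'][2])/d[2]
def proj(c,P):
    p=rot(c).T@(np.asarray(P)-c['xyz']);x,y=p[0]/-p[2],-p[1]/-p[2];k=1+c['k1']*(x*x+y*y)
    return np.array([c['fx']*x*k+c['cx'],c['fy']*y*k+c['cy']])
E
python3 - <<'E'
from h import *
c=calibration('top');im=cv2.imread('pics/top0.png')
h=cv2.cvtColor(im,cv2.COLOR_BGR2HSV)
m=cv2.inRange(h,(8,60,80),(28,255,255));m[:, :250]=0;m[:,420:]=0;m[:220]=0;m[345:]=0
m=cv2.morphologyEx(m,cv2.MORPH_OPEN,np.ones((3,3)))
cn=max(cv2.findContours(m,0,2)[0],key=cv2.contourArea)
hull=cv2.convexHull(np.vstack([cn]))
P=np.array([onz(c,*p[0],.018)[:2] for p in hull],np.float32)
r=cv2.minAreaRect(P);print(r,cv2.boxPoints(r))
for uv in[(412,300),(350,318),(334,300),(369,261)]:print(uv,onz(c,*uv,.05))
print(calibration('wrist'))
crop=cv2.resize(im[220:345,255:425],None,fx=4.5,fy=4.5,interpolation=cv2.INTER_CUBIC)
cv2.imwrite('pics/topc.png',crop)
E
```

```text
((0.5088982582092285, -0.06014138460159302), (0.3002602159976959, 0.23037241399288177), 73.77600860595703) [[ 0.3563538  -0.17211057]
 [ 0.577552   -0.23647507]
 [ 0.66144276  0.0518278 ]
 [ 0.4402445   0.1161923 ]]
(412, 300) [ 0.46155009 -0.26822779  0.05      ]
(350, 318) [ 0.41675237 -0.10792703  0.05      ]
(334, 300) [ 0.46301385 -0.06743162  0.05      ]
(369, 261) [ 0.56297617 -0.15969415  0.05      ]
{'fx': 412.19977769971223, 'fy': 412.19977769971223, 'cx': 318.59185424799756, 'cy': 235.24663418101122, 'k1': -0.05696743209176622, 'xyz': array([ 0.30853261, -0.48911735,  0.37415872]), 'rotation': array([ 0.83869539, -0.11228876,  0.07222227, -0.52798222])}
```

View pics/topc.png

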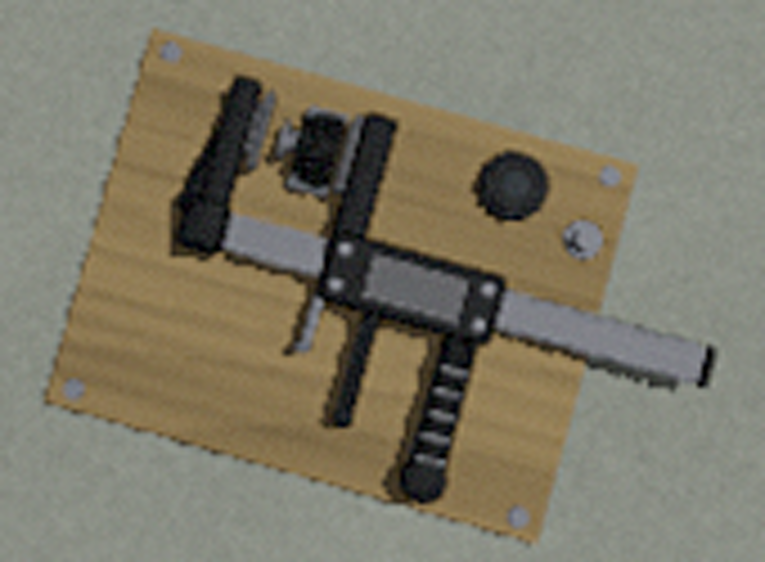

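```bash
python3 - <<'E'
from h import *
c=calibration('top')
a=np.radians(73.776-90);Rm=np.array([[np.cos(a),-np.sin(a)],[np.sin(a),np.cos(a)]])
f=lambda x,y:(255+(x+.5)/4.5-.5,220+(y+.5)/4.5-.5)
for n,xy,z,off in[('house',(412,287),.067,(-3,-22)),('housecorner TL',(336,236),.067,(18,30)),('BR',(493,346),.067,(-24,-74)),('trig end',(338,424),.060,(-86,-5)),('grip end',(424,499),.063,(-112,-58)),('jaw far',(249,80),.064,(88,93)),('fixedjaw far',(381,118),.064,(88,30))]:
    p=onz(c,*f(*xy),z)[:2]; o=p-Rm@(np.array(off)/1e3); print(n,p,o)
ctr=np.array([.5089,-.06014]);print('ctr',ctr)
# board edge angles
d=onz(c,*f(708,365),.05)-onz(c,*f(225,238),.05);print(np.degrees(np.arctan2(d[1],d[0]))+180)
E
```

```text
house [ 0.50528497 -0.09830834] [ 0.51431215 -0.07802264]
housecorner TL [ 0.53456362 -0.05552006] [ 0.50889864 -0.07929628]
BR [ 0.4716405  -0.14361209] [ 0.51535985 -0.07926445]
trig end [ 0.428219   -0.05557271] [ 0.51219116 -0.07479965]
grip end [ 0.38610093 -0.10344524] [ 0.50984554 -0.07904704]
jaw far [ 0.6245984  -0.00676556] [ 0.51411927 -0.07147538]
fixedjaw far [ 0.60202003 -0.08226744] [ 0.50914268 -0.08648613]
ctr [ 0.5089  -0.06014]
74.82946212124617
```

The only candidate for the trigger is the black bar at crop (355,370) (full image (334,302)), between the tab at crop (303,325) and the ribbed grip at crop (435,420). The knob to press lies in the vee at crop (318,150). The black disc at (512,185) is the spare knob, and the white pieces aren't meant. Next I'll move above the trigger with the fingers shut.

Emit:
{"method": "apply_moves", "body": {
  "steps": [1.5,3.7,0,-5,3,7.4,0,-11,4.5,11,0,-17,6,14.7,0,-23,7.5,18.4,0,-29,9,22,0,-35,10.5,25.7,0,-42,12,29.4,0,-42],
  "jaw": 255,
  "newtons": 20
}}

```text
clock: 0.77
position: [0.3682, -0.2251, 0.2311]
ee_rot: [0.0, 0.989, -0.145, -0.0]
contact_force: [0.9, 0.1, -0.1]
width: 0.0
gripper_force: 0.0
```

Emit:
{"method": "apply_moves", "body": {
  "steps": [1.2,3.1,0,0,2.4,6.2,-1,0,3.6,9.3,-2,0,4.8,12.4,-3,0,6,15.5,-3,0,7.6,18.6,-3,0,7.6,18.6,-3,0,7.6,18.6,-3,0]
}}

```text
clock: 1.43
position: [0.4442, -0.039, 0.2009]
ee_rot: [0.0, 0.99, -0.14, -0.001]
contact_force: [-0.0, -0.8, -0.7]
width: 0.0001
gripper_force: 0.0
```

```bash
python3 - <<'E'
from h import *
s=get_state();c=calibration('wrist');im=get_image('wrist')[:,:,::-1]
np.save('w1.npy',c,allow_pickle=True)
cv2.imwrite('pics/w1.png',im);print(s['clock'],s['position'],s['ee_rot'],s['contact_force'],s['width'])
E
```

```text
1.4333 [ 0.44420925 -0.03899024  0.2009362 ] [ 1.41635786e-04  9.90144653e-01 -1.40047474e-01 -5.00359390e-04] [-0.03087315 -0.78038907 -0.73286424] 0.0001230935162637954
```

View pics/w1.png

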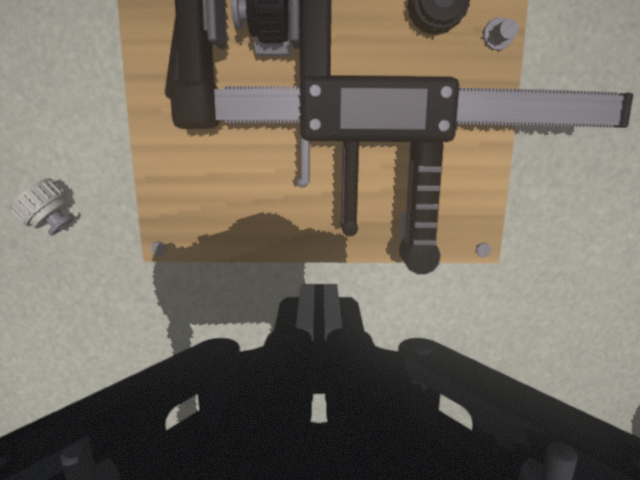

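The wrist view shows the clamp squarely. The housing corners are at about (300,77) and (458,141), the trigger end at (349,235), the tab end at (302,186), the grip end at (421,272) and the board's near edge at row 262.

```bash
python3 - <<'E'
from h import *
c=np.load('w1.npy',allow_pickle=True).item()
w=lambda u,v,z:onz(c,u,v,z)[:2]
b1,b2=w(144,262,.018),w(500,264,.018);d=b1-b2
ang=np.degrees(np.arctan2(d[1],d[0]));print('edge ang',ang)
d=(w(315,90,.067)+w(315,125,.067)-w(446,92,.067)-w(444,126,.067));print('bolts ang',np.degrees(np.arctan2(d[1],d[0])))
d=w(216,105,.053)-w(620,109,.053);print('bar ang',np.degrees(np.arctan2(d[1],d[0])))
for A in(73.8,74.5):
  a=np.radians(A-90);Rm=np.array([[np.cos(a),-np.sin(a)],[np.sin(a),np.cos(a)]])
  for n,(u,v),z,off in[('bolts',(380,108),.067,(-3,-22)),('TL',(300,77),.067,(18,30)),('BR',(458,141),.067,(-24,-74)),('trig',(349,236),.060,(-86,-5)),('grip',(421,272),.063,(-112,-58)),('tabface',(299,165),.059,(-42,30)),('trigface',(343.5,215),.06,(-76,0))]:
    p=w(u,v,z);o=p-Rm@(np.array(off)/1e3);print(n,p.round(4),o.round(4))
E
```

```text
edge ang 73.50157196561744
bolts ang 73.49958732440132
bar ang 73.81600714048255
bolts [ 0.5054 -0.0982] [ 0.5145 -0.0779]
TL [ 0.5381 -0.0539] [ 0.5124 -0.0777]
BR [ 0.4709 -0.143 ] [ 0.5146 -0.0786]
trig [ 0.4259 -0.0564] [ 0.5099 -0.0756]
grip [ 0.3858 -0.0999] [ 0.5096 -0.0754]
tabface [ 0.4841 -0.0366] [ 0.5161 -0.0771]
trigface [ 0.4419 -0.0567] [ 0.5149 -0.0779]
bolts [ 0.5054 -0.0982] [ 0.5142 -0.0778]
TL [ 0.5381 -0.0539] [ 0.5127 -0.078 ]
BR [ 0.4709 -0.143 ] [ 0.5138 -0.0781]
trig [ 0.4259 -0.0564] [ 0.5101 -0.0746]
grip [ 0.3858 -0.0999] [ 0.5093 -0.0739]
tabface [ 0.4841 -0.0366] [ 0.5166 -0.0767]
trigface [ 0.4419 -0.0567] [ 0.5151 -0.077 ]
```

Emit:
{"method": "apply_moves", "body": {
  "steps": [0.5,1.5,-3,0,0.5,1.5,-6.5,0,0.5,1.5,-10,0,0.5,1.5,-13.5,0,0.5,1.5,-16.4,0,0.5,1.5,-16.4,0,0.5,1.5,-16.4,0]
}}

```text
clock: 2.07
position: [0.4477, -0.0265, 0.0366]
ee_rot: [0.0, 0.99, -0.143, -0.002]
contact_force: [0.7, 0.4, 0.2]
width: 0.0002
gripper_force: 0.0
```

Emit:
{"method": "apply_moves", "body": {
  "steps": [-0.14,-0.48,0,0,-0.28,-0.96,0,0,-0.42,-1.44,0,0,-0.56,-1.92,0,0,-0.56,-1.92,0,0,-0.56,-1.92,0,0]
}}

```text
clock: 2.57
position: [0.4443, -0.045, 0.0381]
ee_rot: [-0.0, 0.99, -0.143, 0.001]
contact_force: [1.0, 1.6, 0.2]
width: -0.0003
gripper_force: 0.8
```

Emit:
{"method": "apply_moves", "body": {
  "steps": [-0.14,-0.48,0,0,-0.28,-0.96,0,0,-0.42,-1.44,0,0,-0.56,-1.92,0,0,-0.69,-2.4,0,0,-0.69,-2.4,0,0]
}}

```text
clock: 3.07
position: [0.4362, -0.0693, 0.0372]
ee_rot: [0.0, 0.99, -0.143, -0.0]
contact_force: [2.7, 2.5, 0.3]
width: -0.0001
gripper_force: 1.4
```

Emit:
{"method": "apply_moves", "body": {
  "steps": [-0.06,-0.19,0,0,-0.06,-0.19,0,0]
}}

```text
clock: 3.23
position: [0.4357, -0.0706, 0.0371]
ee_rot: [-0.0, 0.99, -0.142, -0.0]
contact_force: [3.4, 2.8, 0.3]
width: 0.0002
gripper_force: 1.6
```

Emit:
{"method": "apply_moves", "body": {
  "steps": [0.2,0.68,0,0,0.4,1.36,0,0,0.6,2.04,0,0,0.84,2.87,0,0,1.0,3.4,0,0,1.0,3.4,0,0,1.0,3.4,0,0]
}}

```text
clock: 3.82
position: [0.4466, -0.0363, 0.0374]
ee_rot: [0.0, 0.99, -0.141, 0.0]
contact_force: [-0.7, 1.0, -0.1]
width: -0.0003
gripper_force: 0.0
```

```bash
python3 - <<'E'
from h import *
s=get_state();print(s['position'],s['contact_force'])
c=calibration('wrist');im=get_image('wrist')[:,:,::-1];cv2.imwrite('pics/w2.png',im)
np.save('w2.npy',c,allow_pickle=True)
cv2.imwrite('pics/top2.png',get_image('top')[:,:,::-1])
E
```

```text
[ 0.44657619 -0.03633558  0.03744158] [-0.6725987   1.01651057 -0.08307809]
```

View pics/w2.png

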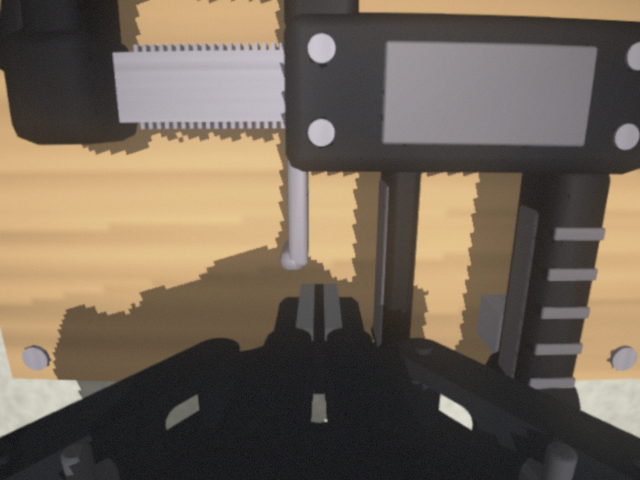

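```bash
cat >>h.py <<'E'
O=np.array([.513,-.0777]);a=np.radians(73.7-90);Rm=np.array([[np.cos(a),-np.sin(a)],[np.sin(a),np.cos(a)]])
pr=lambda p:Rm.T@(np.asarray(p)[:2]-O)*1e3
def wid(name):
    c=calibration('wrist');im=get_image('wrist')[:,:,::-1];cv2.imwrite(name,im)
    return c,im
def jawy(c,im):
    # jaw edge: first bright (bar) pixel on the line x=0, z=.053
    best=None;g=cv2.cvtColor(im,cv2.COLOR_BGR2GRAY);out=[]
    for x in(-4,0,4):
        ys=np.arange(31,100,.25);v=[]
        for y in ys:
            u=proj(c,[*(O+Rm@np.array([x,y])/1e3),.053])
            v.append(float(g[int(round(u[1])),int(round(u[0]))]) if 0<=u[0]<639.4 and 0<=u[1]<479.4 else 0)
        v=np.array(v);k=np.where(v>80)[0];out.append((ys[k[0]],ys[k[-1]]))
    return out
E
python3 - <<'E'
from h import *
for n in(1,2):
    c=np.load(f'w{n}.npy',allow_pickle=True).item();im=cv2.imread(f'pics/w{n}.png');print(n,jawy(c,im))
E
```

```text
1 [(np.float64(31.0), np.float64(89.0)), (np.float64(31.0), np.float64(88.75)), (np.float64(31.0), np.float64(89.25))]
2 [(np.float64(31.0), np.float64(82.0)), (np.float64(31.25), np.float64(81.75)), (np.float64(31.0), np.float64(81.75))]
```

Emit:
{"method": "apply_moves", "body": {
  "steps": [-0.2,-0.68,0,0,-0.4,-1.36,0,0,-0.6,-2.04,0,0,-0.8,-2.72,0,0,-1.0,-3.4,0,0,-1.0,-3.4,0,0]
}}

```text
clock: 4.42
position: [0.4363, -0.0716, 0.0375]
ee_rot: [-0.0, 0.99, -0.143, 0.001]
contact_force: [2.8, 5.1, -0.0]
width: 0.0001
gripper_force: 2.2
```

Emit:
{"method": "apply_moves", "body": {
  "steps": [0.2,0.68,0,0,0.4,1.36,0,0,0.6,2.04,0,0,0.84,2.87,0,0,1.0,3.4,0,0,1.0,3.4,0,0,1.0,3.4,0,0]
}}

```text
clock: 5.0
position: [0.4465, -0.0362, 0.0374]
ee_rot: [0.0, 0.99, -0.141, 0.0]
contact_force: [-0.0, -0.4, 0.5]
width: 0.0
gripper_force: 0.0
```

```bash
python3 - <<'E'
from h import *
c,im=wid('pics/w3.png');print(jawy(c,im),pr(get_state()['position']))
E
```

```text
[(np.float64(31.0), np.float64(77.0)), (np.float64(31.0), np.float64(77.25)), (np.float64(31.0), np.float64(77.25))] [-75.51797322  20.87279531]
```

Emit:
{"method": "apply_moves", "body": {
  "steps": [-0.2,-0.68,0,0,-0.4,-1.36,0,0,-0.6,-2.04,0,0,-0.8,-2.72,0,0,-1.0,-3.4,0,0,-1.0,-3.4,0,0]
}}

```text
clock: 5.55
position: [0.4369, -0.0714, 0.0375]
ee_rot: [-0.001, 0.99, -0.144, 0.001]
contact_force: [3.9, 5.2, 0.1]
width: 0.0
gripper_force: 2.5
```

Emit:
{"method": "apply_moves", "body": {
  "steps": [0.2,0.68,0,0,0.4,1.36,0,0,0.6,2.04,0,0,0.84,2.87,0,0,1.0,3.4,0,0,1.0,3.4,0,0,1.0,3.4,0,0]
}}

```text
clock: 6.13
position: [0.4465, -0.0363, 0.0374]
ee_rot: [0.0, 0.99, -0.141, 0.0]
contact_force: [0.1, 0.7, -0.4]
width: 0.0
gripper_force: 0.0
```

```bash
python3 - <<'E'
from h import *
c,im=wid('pics/w4.png');print(jawy(c,im),pr(get_state()['position']))
E
```

```text
[(np.float64(31.0), np.float64(71.75)), (np.float64(31.25), np.float64(71.75)), (np.float64(31.25), np.float64(71.75))] [-75.51758045  20.86261511]
```

Emit:
{"method": "apply_moves", "body": {
  "steps": [-0.2,-0.68,0,0,-0.4,-1.36,0,0,-0.6,-2.04,0,0,-0.65,-2.21,0,0,-0.7,-2.4,0,0,-0.7,-2.4,0,0]
}}

```text
clock: 6.68
position: [0.4401, -0.0606, 0.0375]
ee_rot: [-0.001, 0.99, -0.144, 0.001]
contact_force: [3.8, 6.4, -2.4]
width: -0.0
gripper_force: 3.4
```

Emit:
{"method": "apply_moves", "body": {
  "steps": [-0.04,-0.14,0,0,-0.08,-0.29,0,0,-0.08,-0.29,0,0,-0.08,-0.29,0,0]
}}

```text
clock: 7.02
position: [0.4398, -0.0629, 0.0375]
ee_rot: [-0.001, 0.99, -0.144, 0.002]
contact_force: [4.2, 8.9, -3.0]
width: 0.0002
gripper_force: 4.3
```

Emit:
{"method": "apply_moves", "body": {
  "steps": [-0.04,-0.14,0,0,-0.08,-0.29,0,0,-0.08,-0.29,0,0,-0.08,-0.29,0,0]
}}

```text
clock: 7.35
position: [0.4396, -0.0653, 0.0375]
ee_rot: [-0.002, 0.99, -0.144, 0.002]
contact_force: [5.8, 10.3, -2.8]
width: -0.0001
gripper_force: 5.3
```

```bash
python3 - <<'E'
from h import *
c,im=wid('pics/w5.png');s=get_state();print(jawy(c,im),pr(s['position']),s['contact_force'],Rm.T@s['contact_force'][:2])
t=get_image('top')[:,:,::-1];cv2.imwrite('pics/top5.png',t)
a=cv2.imread('pics/top0.png')
cr=lambda i:cv2.resize(i[225:285,285:365],None,fx=5,fy=5,interpolation=cv2.INTER_CUBIC)
cv2.imwrite('pics/cmp.png',np.hstack([cr(a),cr(t)]))
E
```

```text
[(np.float64(33.5), np.float64(68.75)), (np.float64(33.5), np.float64(68.75)), (np.float64(33.5), np.float64(69.0))] [-73.98806466  -8.68676146] [ 6.09206945 10.49597489 -3.63860348] [ 2.90132977 11.78393333]
```

View pics/cmp.png

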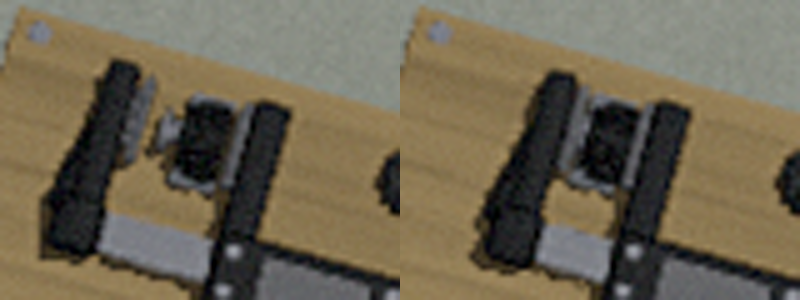

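```bash
python3 - <<'E'
from h import *
A=cv2.imread('pics/top0.png',0);B=cv2.imread('pics/top5.png',0);c=calibration('top')
f=6
up=lambda i,r:cv2.resize(i[r[1]:r[3],r[0]:r[2]],None,fx=f,fy=f,interpolation=cv2.INTER_CUBIC)
S=up(B,(280,220,370,300))
for n,r in[('jaw',(296,238,309,275)),('jawbase',(294,262,306,278)),('fixed',(333,246,343,272))]:
    T=up(A,r);m=cv2.matchTemplate(S,T,cv2.TM_CCOEFF_NORMED);_,v,_,l=cv2.minMaxLoc(m)
    u0=np.array([r[0],r[1]],float);u1=np.array([280,220])+np.array(l)/f
    mid=np.array([(r[2]-r[0])/2,(r[3]-r[1])/2])
    print(n,v,pr(onz(c,*(u1+mid),.064))-pr(onz(c,*(u0+mid),.064)))
E
```

```text
jaw 0.9780250787734985 [  0.2990241  -20.00085436]
jawbase 0.8806915283203125 [ -0.62440871 -19.76978043]
fixed 0.9893977046012878 [0. 0.]
```

```bash
python3 - <<'E'
from h import *
c=calibration('top')
def col(im,x,z,lo,hi):
    g=cv2.cvtColor(im,cv2.COLOR_BGR2GRAY).astype(np.float32);ys=np.arange(lo,hi,1.)
    P=np.array([proj(cc,[*(O+Rm@np.array([x,y])/1e3),z]) for y in ys],np.float32)
    return ys,cv2.remap(g,P[:,0].reshape(1,-1),P[:,1].reshape(1,-1),cv2.INTER_LINEAR)[0].astype(int)
cc=c
for n in('top0','top5'):
  im=cv2.imread(f'pics/{n}.png')
  for x in(45,60,75):
    ys,v=col(im,x,.066,30,112);print(n,x,' '.join(map(str,v)))
cc=np.load('w1.npy',allow_pickle=True).item()
ys,v=col(cv2.imread('pics/w1.png'),42,.066,30,112);print('w1',' '.join(map(str,v)))
cc=c
im=[cv2.imread(f'pics/{n}.png') for n in('top0','top5')]
w=[]
for i in im:
    X,Y=np.meshgrid(np.arange(112,27,-.25),np.arange(92,-30,-.4))
    P=np.array([proj(c,[*(O+Rm@np.array([x,y])/1e3),.066]) for x,y in zip(Y.ravel(),X.ravel())],np.float32).reshape(*X.shape,2)
    w.append(cv2.remap(i,P,None,cv2.INTER_CUBIC))
cv2.imwrite('pics/rect.png',np.hstack(w))
E
```

```text
top0 45 43 67 76 80 82 73 64 54 44 35 24 14 5 11 15 16 14 13 13 13 11 11 11 10 5 1 5 12 16 14 8 9 23 38 45 49 53 65 79 93 102 108 96 81 72 68 61 64 78 96 98 95 94 91 87 82 76 70 59 45 32 28 23 21 28 35 38 39 39 34 31 30 33 36 35 33 29 20 9 2 10 18
top0 60 49 66 81 89 81 72 62 51 41 37 33 30 27 26 28 30 31 30 29 28 29 28 25 22 19 16 14 16 21 23 21 17 13 36 68 99 107 113 116 118 120 114 106 95 74 52 54 75 97 99 97 93 90 87 84 82 79 80 81 80 70 60 49 39 31 34 40 44 40 36 34 35 36 34 29 25 21 18 19 27 34 51
top0 75 43 75 93 90 87 78 68 60 48 36 29 28 23 19 17 16 15 13 11 9 9 16 23 28 22 18 15 18 23 24 27 30 34 38 49 74 97 108 112 116 115 115 115 115 115 114 113 112 112 110 106 99 92 90 89 88 85 81 77 69 59 48 37 27 29 32 34 36 37 38 37 34 33 32 31 25 18 17 24 33 43 51
top5 45 47 72 81 84 85 68 50 32 18 5 8 15 22 25 29 31 29 27 24 21 18 12 5 5 13 19 20 17 15 24 35 46 52 58 66 75 82 81 79 70 53 35 31 30 30 33 36 37 38 41 40 38 35 35 36 35 27 20 17 17 17 24 34 48 67 86 100 112 120 120 119 119 118 118 118 118 119 118 117 116 118 119
top5 60 42 63 82 92 83 73 58 42 27 28 30 33 33 34 32 31 32 31 29 28 27 27 24 17 8 12 18 22 26 33 51 72 89 92 94 97 96 95 85 68 52 40 29 23 31 38 42 40 39 37 36 35 35 33 30 25 19 23 29 37 42 45 55 74 93 103 110 117 116 115 114 114 114 115 115 115 116 116 116 116 115 115
top5 75 45 73 89 90 89 74 52 32 22 13 10 13 16 18 20 24 20 19 19 18 15 16 19 22 25 32 38 40 45 57 74 85 77 69 67 77 88 89 84 80 59 39 27 30 33 36 39 41 43 44 43 38 32 30 29 27 22 16 12 21 34 55 80 103 108 112 116 116 117 117 116 116 116 116 116 117 118 118 116 115 115 115
w1 49 74 95 101 96 85 74 62 42 37 36 38 38 40 37 34 38 40 38 38 36 37 36 34 37 38 41 52 56 55 56 65 79 93 82 76 74 71 72 71 75 104 134 138 135 105 70 55 53 54 53 52 57 79 101 105 97 86 59 39 36 37 39 44 47 50 52 50 50 48 48 49 48 44 46 44 44 41 46 45 58 106
```

View pics/rect.png

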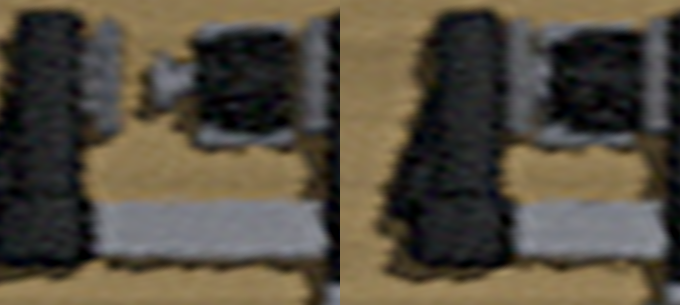

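The rectified pair (4 px/mm) shows the knob face at y of about 60, with pad plus flange spanning about 11 mm between jaw and knob. That means the flange is flush and the pad compressed. The push of 11.8 N and climbing agrees with roughly 20 N of clamping. Next I'll back off and go round to the tab.

Emit:
{"method": "apply_moves", "body": {
  "steps": [0.2,0.68,0,0,0.4,1.36,0,0,0.6,2.04,0,0,0.86,2.98,0,0,0.86,2.98,0,0,0.86,2.98,0,0]
}}

```text
clock: 7.95
position: [0.4459, -0.0364, 0.0373]
ee_rot: [0.0, 0.99, -0.141, -0.0]
contact_force: [0.2, -0.3, 0.3]
width: 0.0001
gripper_force: 0.0
```

Emit:
{"method": "apply_moves", "body": {
  "steps": [0.35,1.2,0,0,0.7,2.4,0,0,1.04,3.55,0,0,1.04,3.55,0,0,2.1,3.24,0,0,3.1,2.94,0,0,4.2,2.62,0,0,4.2,2.62,0,0]
}}

```text
clock: 8.62
position: [0.4923, -0.0121, 0.0377]
ee_rot: [0.0, 0.99, -0.143, 0.002]
contact_force: [0.5, 0.3, -0.7]
width: 0.0
gripper_force: 0.0
```

```bash
python3 - <<'E'
from h import *
s=get_state();print(pr(s['position']),Rm.T@s['contact_force'][:2],s['position'])
E
```

```text
[-38.26696794  57.12609279] [0.36159391 0.38443521] [ 0.49230455 -0.01212981  0.03772974]
```

Emit:
{"method": "apply_moves", "body": {
  "steps": [-0.4,0.1,0,0,-0.55,-0.4,0,0,-0.7,-0.9,0,0,-0.82,-1.35,0,0,-0.94,-1.75,0,0,-0.94,-1.75,0,0]
}}

```text
clock: 9.12
position: [0.4773, -0.0274, 0.0372]
ee_rot: [-0.001, 0.99, -0.143, -0.001]
contact_force: [-1.4, 4.3, 0.3]
width: -0.0001
gripper_force: 2.0
```

Emit:
{"method": "apply_moves", "body": {
  "steps": [-0.08,-0.29,0,0,-0.14,-0.48,0,0,-0.14,-0.48,0,0,-0.14,-0.48,0,0]
}}

```text
clock: 9.45
position: [0.4762, -0.0321, 0.0371]
ee_rot: [-0.0, 0.99, -0.142, -0.001]
contact_force: [-1.5, 5.8, -0.3]
width: -0.0002
gripper_force: 2.4
```

```bash
python3 - <<'E'
from h import *
s=get_state();print(pr(s['position']),Rm.T@s['contact_force'][:2],s['position'])
c,im=wid('pics/w6.png');print(jawy(c,im))
E
```

```text
[-48.15366801  33.3919465 ] [-3.08326576  5.17674236] [ 0.47615386 -0.0321351   0.03711417]
[(np.float64(31.0), np.float64(70.75)), (np.float64(31.0), np.float64(70.75)), (np.float64(31.0), np.float64(70.75))]
```

Emit:
{"method": "apply_moves", "body": {
  "steps": [-0.08,-0.29,0,0,-0.11,-0.38,0,0,-0.11,-0.38,0,0,-0.11,-0.38,0,0]
}}

```text
clock: 9.83
position: [0.4756, -0.0348, 0.0372]
ee_rot: [-0.001, 0.99, -0.143, -0.001]
contact_force: [-0.4, 9.0, -0.7]
width: -0.0002
gripper_force: 4.4
```

```bash
python3 - <<'E'
from h import *
s=get_state();print(pr(s['position']),Rm.T@s['contact_force'][:2],s['position'])
c,im=wid('pics/w7.png');print(jawy(c,im))
E
```

```text
[-47.89129071  30.66015178] [-2.9321393   8.56552658] [ 0.47563897 -0.03483073  0.03716304]
[(np.float64(31.0), np.float64(71.0)), (np.float64(31.0), np.float64(70.75)), (np.float64(31.0), np.float64(71.0))]
```

Emit:
{"method": "apply_moves", "body": {
  "steps": [-0.06,-0.2,0,0,-0.06,-0.2,0,0,-0.06,-0.2,0,0,-0.06,-0.2,0,0]
}}

```text
clock: 10.22
position: [0.4755, -0.0352, 0.0372]
ee_rot: [-0.003, 0.99, -0.144, -0.0]
contact_force: [1.5, 14.9, 0.0]
width: -0.0
gripper_force: 7.5
```

Emit:
{"method": "apply_moves", "body": {
  "steps": [0.2,0.7,0,0,0.42,1.45,0,0,0.7,2.4,0,0,0.8,2.8,0,0,0.8,2.8,0,0,0.8,2.8,0,0]
}}

```text
clock: 10.72
position: [0.4842, -0.0107, 0.0375]
ee_rot: [0.0, 0.99, -0.142, 0.001]
contact_force: [-0.1, 0.0, 0.3]
width: 0.0
gripper_force: 0.0
```

Emit:
{"method": "apply_moves", "body": {
  "steps": [0,0,3,0,0,0,6,0,0,0,9,0,0,0,12,0,-2,0,15,0,-4,0,15,0,-4,0,15,0,-4,0,15,0]
}}

```text
clock: 11.38
position: [0.4431, -0.0109, 0.1878]
ee_rot: [0.0, 0.99, -0.142, 0.001]
contact_force: [0.3, 0.1, 0.1]
width: 0.0
gripper_force: 0.0
```

```bash
python3 - <<'E'
from h import *
c,im=wid('pics/w8.png');print(jawy(c,im),get_state()['clock'])
t=get_image('top')[:,:,::-1]
c=calibration('top')
X,Y=np.meshgrid(np.arange(112,-78,-.3),np.arange(92,-100,-.4))
P=np.array([proj(c,[*(O+Rm@np.array([x,y])/1e3),.066]) for x,y in zip(Y.ravel(),X.ravel())],np.float32).reshape(*X.shape,2)
r=cv2.remap(t,P,None,cv2.INTER_CUBIC)
cv2.imwrite('pics/fin.png',np.vstack([r[:240],cv2.resize(im,(r.shape[1],330))])[:600])
E
```

```text
[(np.float64(31.0), np.float64(70.75)), (np.float64(31.0), np.float64(70.5)), (np.float64(31.0), np.float64(71.25))] 11.4333
```

View pics/fin.png

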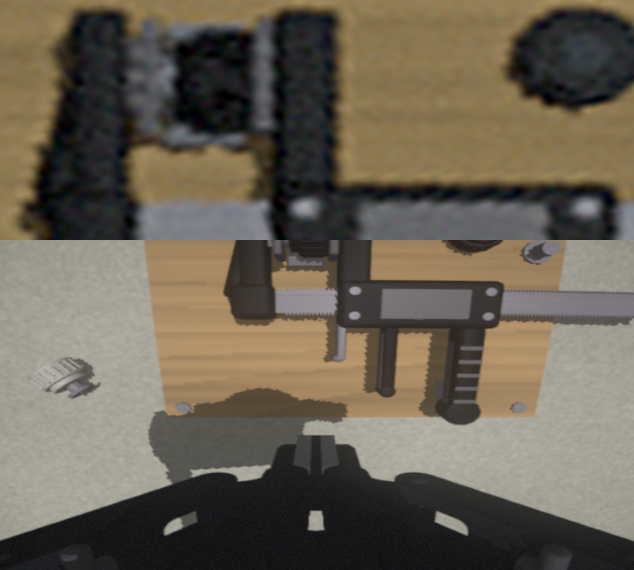

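The final view shows the jaw backed off about 2 mm, the knob in its vee with the flange against its face, and trigger (387,360) and tab (340,340) at rest. The hand is clear, so I'm handing in.

```bash
python3 -c "
from rig import *
print(sign_off())"
```

```text
the job is handed in; nothing more can be done
None
```

I handed the job in at about 11.4 s. The bush looks fully home and was nipped up at an estimated 20 N or so, and the clamp is released with trigger and tab at rest and the knob in its vee. These are my readings from the push force and camera images; the sign-off returned no verdict.

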